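# Load the filter flush stand and hold the flush dial at its third click

### The arm

A 7-joint arm with a two-finger parallel gripper is mounted at the origin on a cart in front of the work surface, level with it; the furniture and walls round the work are solid. World frame = base frame: x ahead of the robot, y to its left, z up, the work surface at z = 0. Lengths are in mm, angles in rad, forces in N, time in s.
With the tool pointing down it reaches from about 400 to 875 mm from the base axis. Payload 19.3 kg.
Tool frame: the origin (TCP) lies at the very end of the fingers, on their centre line; the grasp point (between the pads) lies 19 mm behind it (grip_point_offset is the z of the grasp point in the tool frame, in mm); z points along the fingers, y is the line along which they close (so a half turn about z gives the same grasp; the last joint's range is limited). The gripper opens to 85 mm and grips with 20 to 120 N. Pads are 22 mm wide; open, the fingers measure 114 mm over their backs; the gripper's body (76 mm by 85 mm) begins 54 mm behind the grasp point. The pads swing forward as they close: fully open they stand 13 mm farther back than shut.
Start: joints at [-1.372, 0.521, -0.036, 1.599, 0.021, 1.021, -0.113], TCP at [166.003, 602.543, 231.291] pointing down, gripper open.
Joint ranges: [-2.91, 2.91], [-0.3, 2.13], [-1.5, 1.42], [0.17, 2.43], [-1.26, 4.41], [0.16, 1.93], [-2.52, 2.52]. Speed limits (rad/s): [1.89, 1.89, 2.39, 2.39, 3.01, 3.01, 3.01].

### API

Orientations are given as a 3x3 rotation matrix whose columns are the frame's x, y, z axes.
In Python, from workcell import movep, movel, goto_joints, open_gripper, clamp, wait, inverse_kinematics, read_state, camera, PlanningError, finish_job, grip_point_offset gives the robot as it stands. Calls block until the motion is done:
- movep(position, orientation): joint-space move of the TCP to a pose.
- movel(position, frame=None, max_speed=150, guard=None): straight line of the TCP; frame=None keeps the orientation; max_speed is the mean speed in mm/s. With guard (N) it stops when the force on the tool has changed by that much, and returns True; else False.
- goto_joints(angles): joint-space move.
- open_gripper() and clamp(): open the fingers fully, or close them until they stop; the grip force is fixed at half the most.
- wait(seconds).
- inverse_kinematics(position, orientation): joint angles nearest the present ones, or None.
- read_state(): the state.
- camera(name): name is "scene" or "top"; returns a dict with "image" (480x640x3 uint8, blue, green, red), "range_z" (480x640 float32, mm along the optical axis (not along the pixel's ray), 0 where there is no reading), "fx", "fy", "cx", "cy" (pixels), "cam_to_world" (4x4, takes a point from camera to world coordinates). Camera axes: x right, y up, looking along -z (the intrinsics and any distortion apply to the point x, -y, -z); pixel columns grow to the right and rows downward; lengths in mm; the calibration is good to about 2 mm. A picture is of the moment at which its call begins.
A pose or a line that the arm cannot do raises PlanningError and nothing moves.
- finish_job(): hands the job in; it is judged then, once.
The state is a dict: "time": time; "qpos": joint angles; "qvel": joint speeds; "joint_efforts": joint torques, N m; "eef_pos": TCP position; "tool_rot": TCP orientation; "ft_force": force on the tool from outside, world axes, zero at the start; "torque": the same for the moment, N m; "finger_gap": finger opening in mm; "gripper_force": force on a finger pad.
Only numpy, scipy, OpenCV 4.12 (cv2) and the standard library are available. Lean on these libraries where they do the work, as an engineer would, in place of code of your own. Each camera call takes 0.05 s, during which the arm holds its last target. There are 200 camera calls.

### The job

Load the filter flush stand: thread the large ridged filter ring down over the upright spine until it lies fully home on the base plate, let go of it, then thread the smaller steel collar down the spine until it lies fully home on top of the filter ring, and let go. Then turn the spring-return flush dial on the stand's grey valve box clockwise, past its first two clicks to the third (the mark with three studs), and hold it there against its spring: finish while still holding the dial. Leave the upside-down espresso cup, the roll of labels and the scraper where they are.

Things in the scene. Friction and masses are not known exactly. Their poses are not given: they have to be found in the camera images.
- filter_ring: Large ridged ring of plain grey plastic, lying flat and loose on the worktop: outside diameter 56 mm, bore 30 mm, height 26 mm, about 90 g. Origin at the centre of its underside, z up; grasp it across its outside.
- collar: Smaller smooth steel collar with a shallow groove round it, lying flat and loose on the worktop: outside diameter 42 mm, bore 21 mm, height 20 mm, about 120 g. Origin at the centre of its underside, z up; grasp it across its outside.
- stand: Fixed flush stand: steel plate 112 (x) by 240 (y) by 12 mm. Origin at the centre of its underside, z up. Upright stepped spine at y = +65 mm; grey valve box 92 x 92 mm at y = -65 mm, top 48 mm above the worktop, dial on top; pipe nuts on the box stick out 12 mm towards the spine and 16 mm to the back. Marks on the box: a bar where the dial rests, then 1, 2 and 3 studs at the clicks.
- spine_foot (a point): Centre of the spine's foot at the plate's top face, 12 mm above the worktop; axes as the stand. The spine is 26 mm in diameter for its lowest 22 mm and 17 mm above, so only the filter ring passes down to the plate. The filter ring is home when its origin is here, the collar (resting on the ring) when its origin is 26 mm above here.
- spine_tip (a point): Top of the spine, on its axis, 72 mm above the worktop (60 mm above the plate). The tip is tapered to 10 mm diameter over its last 6 mm.
- dial_bar: Black upright grip bar of the dial, 46 mm long, 13 mm thick, 26 mm high, one end pointed. Origin on the dial's vertical axis at the bar's foot (58 mm above the worktop, on a flange of 54 mm diameter); z up, x along the bar towards its pointed end. It reaches from x = -26 to +20 mm (point at +26 mm).
- dial (a joint): Dial angle in rad, growing clockwise from above: 0 at rest (pointer +0.63 rad from the stand's x axis), clicks at 0.42, 0.84 and 1.26 (third: pointer -0.63 rad from the stand's x axis), end stop 1.6. A spring of 0.12 N m at rest, 0.22 N m at the third click, always drives it back to 0 when let go; each click is a small bump of about 0.02 N m.
- espresso_cup: Bystander: small white cup standing upside down behind the stand, 64 x 93 x 51 mm. Origin near the centre of its underside.
- label_roll: Bystander: pale roll of labels lying flat behind the work, 61 mm in diameter, 25 mm high. Origin at the centre of its underside.
- scraper: Bystander: green plastic pot scraper lying flat to the right of the work, near the robot, 139 x 105 x 14 mm. Origin at the centre of its underside.
There are look-alikes about, which are no part of the job. What is shaped like the filter_ring but purple or yellow is not meant.

How it is judged:
By the outcome, as a careful person would: the job done as asked, in the order asked, and still so for the second after the job is handed in, while the arm keeps its last pose, push and grip.
It also fails if it takes over 67 s, if anything falls off the work surface, if the arm or the gripper's body presses on something with over 40 N, if the wrist force passes 120 N, or if a joint passes its speed limit or range.

## Working session

There is one attempt and no reset: what is moved stays moved. The work goes in short steps, each a Python script; the robot and the scene stay as the last script left them, time stands still between calls to the robot, and variables do not carry over. Pictures are saved under pics/ and viewed, at most 10 in all, crops included, and the job is handed in when it is done.

```bash
mkdir -p pics; ls; python3 - <<'E'
from workcell import *
import cv2,numpy as np
for n in("scene","top"):
    c=camera(n);cv2.imwrite(f"pics/{n}0.png",c["image"]);np.savez(f"{n}0.npz",**c)
    print(n,c["fx"],c["fy"],c["cx"],c["cy"],c["cam_to_world"].round(3).tolist(),[k for k in c])
s=read_state();print(s,grip_point_offset)
E
```

```text
pics
scene 574.1989333849509 574.1989333849509 308.86467150595195 248.25924740581772 [[0.752, 0.465, -0.466, -7.829], [-0.658, 0.508, -0.555, -632.093], [-0.021, 0.724, 0.689, 916.133], [0.0, 0.0, 0.0, 1.0]] ['image', 'range_z', 'fx', 'fy', 'cx', 'cy', 'cam_to_world']
top 512.3566743481573 512.3566743481573 317.5664944896825 240.74063711844582 [[0.017, 0.984, -0.18, 330.071], [-1.0, 0.014, -0.018, 43.74], [-0.015, 0.18, 0.984, 1342.187], [0.0, 0.0, 0.0, 1.0]] ['image', 'range_z', 'fx', 'fy', 'cx', 'cy', 'cam_to_world']
{'time': 0.1, 'qpos': array([-1.37223369,  0.52191571, -0.03631602,  1.59993904,  0.02119674,
        1.02109163, -0.11282856]), 'qvel': array([-1.34678706e-03, -1.98395009e-03, -6.13059423e-04, -1.87331826e-03,
        1.83084493e-03, -3.13709502e-04,  6.86922247e-05]), 'joint_efforts': array([ 3.82337370e-03, -9.28470683e+01,  1.98453382e+00, -3.70536554e+01,
        1.82324101e-02,  5.14083556e-03,  5.60415253e-05]), 'eef_pos': array([165.92169302, 602.27130265, 230.81181251]), 'tool_rot': array([[-9.64086570e-01,  2.65588119e-01, -1.89072938e-04],
       [ 2.65588177e-01,  9.64086105e-01, -9.50265421e-04],
       [-7.00966142e-05, -9.66353668e-04, -9.99999531e-01]]), 'ft_force': array([ 0.46125427, -0.38072997,  0.2925824 ]), 'torque': array([-0.02905743,  0.01767223, -0.01449875]), 'gripper_force': 0.0, 'finger_gap': 85.29370445452668} -18.700000000000003
```

View pics/scene0.png

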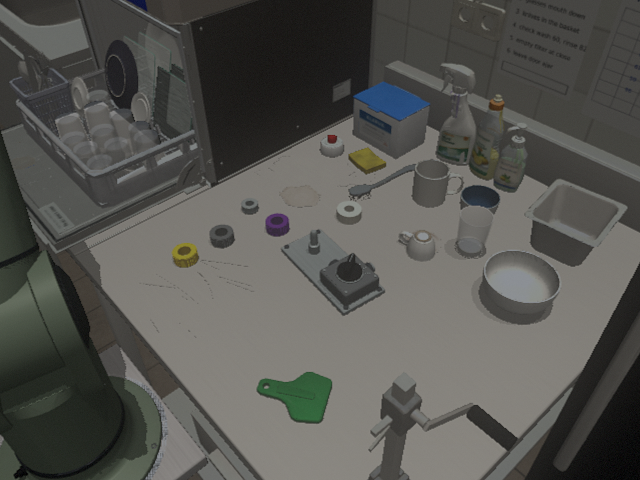

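View pics/top0.png

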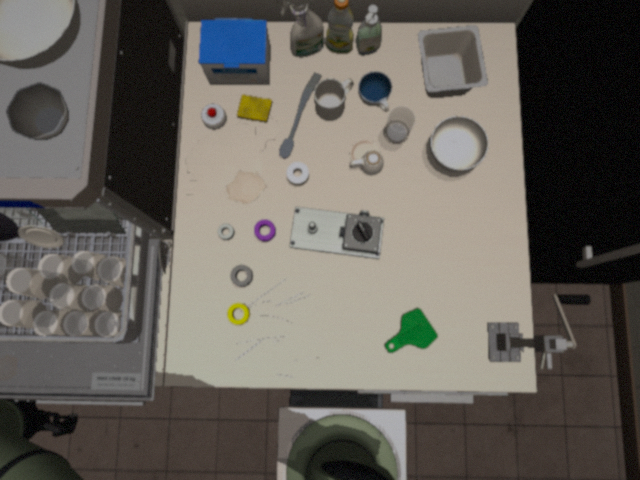

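Candidates: grey ring at scene (222,236) / top (242,275) is the filter ring. The purple one at top (264,231) and the yellow one at (238,314) are look-alikes, and the white roll at (298,173) is the label roll. The small steel ring at scene (250,206) / top (227,231) is the collar. The stand is at top (337,232), with the spine at (312,227) and the dial at (362,231).

```bash
cat > h.py <<'E'
from workcell import *
import cv2,numpy as np
def cloud(c):
    z=c["range_z"].astype(float);v,u=np.mgrid[:480,:640]
    p=np.stack([(u-c["cx"])/c["fx"]*z,-(v-c["cy"])/c["fy"]*z,-z,np.ones_like(z)],-1)
    w=(p@np.asarray(c["cam_to_world"]).T)[...,:3]; w[z<=0]=np.nan
    return w
def ray(c,u,v,h):
    M=np.asarray(c["cam_to_world"]);d=M[:3,:3]@[(u-c["cx"])/c["fx"],-(v-c["cy"])/c["fy"],-1]
    return M[:3,3]+d*(h-M[2,3])/d[2]
def project(c,p):
    q=np.linalg.inv(c["cam_to_world"])@np.r_[p,1]
    return c["cx"]+c["fx"]*q[0]/-q[2],c["cy"]+c["fy"]*-q[1]/-q[2]
def near(w,c,r,lo,hi):
    m=(np.hypot(w[...,0]-c[0],w[...,1]-c[1])<r)&(w[...,2]>lo)&(w[...,2]<hi);return m
E
python3 - <<'E'
from h import *
seeds={"filter":((242,275),26,(222,236)),"collar":((227,231),20,(250,206)),"tip":((312,227),72,(314,236)),"box":((362,231),48,(350,275)),"plate":((337,232),12,(330,270))}
for n in("top","scene"):
    c=dict(np.load(n+"0.npz"));w=cloud(c);i=0 if n=="top" else 2
    t=near(w,(500,0),150,-30,30);print(n,"table z",np.median(w[t][:,2]))
    for k,s in seeds.items():
        p=ray(c,*s[i],s[1]);o=[p.round(0)]
        if k in("filter","collar"):
            for _ in range(3):
                m=near(w,p,45,s[1]-5,s[1]+6);q=w[m];(x,y),r=cv2.minEnclosingCircle(q[:,:2].astype(np.float32));p=np.r_[q[:,:2].mean(0),0]
            o+=[len(q),p.round(1),(round(x,1),round(y,1),round(r,1)),q[:,2].mean().round(1)]
        if k=="tip":
            q=w[near(w,p,25,35,80)];q2=w[near(w,p,25,66,80)];o+=[len(q),q.mean(0).round(1),len(q2),q2.mean(0).round(1),np.nanmax(q[:,2]).round(1)]
        if k in("box","plate"):
            m=near(w,p,150,6,90) if k=="plate" else near(w,p,75,44,52)
            m=m.astype(np.uint8);_,l,st,ce=cv2.connectedComponentsWithStats(m);b=1+np.argmax(st[1:,4])
            r=cv2.minAreaRect(w[l==b][:,:2].astype(np.float32));o+=[np.round(r[0],1),np.round(r[1],1),round(r[2],2)]
        print(n,k,*o)
c=dict(np.load("scene0.npz"));a=c["image"]
x=cv2.resize(a[190:310,170:400],None,fx=3.4,fy=3.4,interpolation=cv2.INTER_CUBIC)
cv2.imwrite("pics/crop1.png",cv2.convertScaleAbs(x,alpha=1.5))
E
```

```text
top table z 1.9140459471842632
top filter [478. 262.  26.] 254 [477.9 264.7   0. ] (478.1, 265.2, 28.2) 27.0
top collar [595. 308.  20.] 149 [595.1 311.8   0. ] (595.5, 312.8, 21.3) 20.8
top tip [597.  82.  72.] 69 [602.6  82.6  55.4] 32 [604.6  83.2  70.7] 76.6
top box [594. -46.  48.] [596.7 -43.8] [ 97.8 103.8] 83.53
top plate [597.  17.  12.] [600.   17.6] [244.  122.6] 85.16
scene table z 1.1639417650899304
scene filter [473. 252.  26.] 262 [477.3 262.6   0. ] (478.8, 263.4, 29.6) 26.2
scene collar [591. 301.  20.] 142 [594.1 310.1   0. ] (593.8, 313.7, 24.9) 19.9
scene tip [597.  70.  72.] 118 [602.   78.8  54.4] 31 [603.7  80.   70.9] 75.4
scene box [589. -52.  48.] [595.8 -47.9] [ 93.3 104.7] 83.13
scene plate [592.  13.  12.] [600.4  17.5] [243.6 120.4] 83.56
```

View pics/crop1.png

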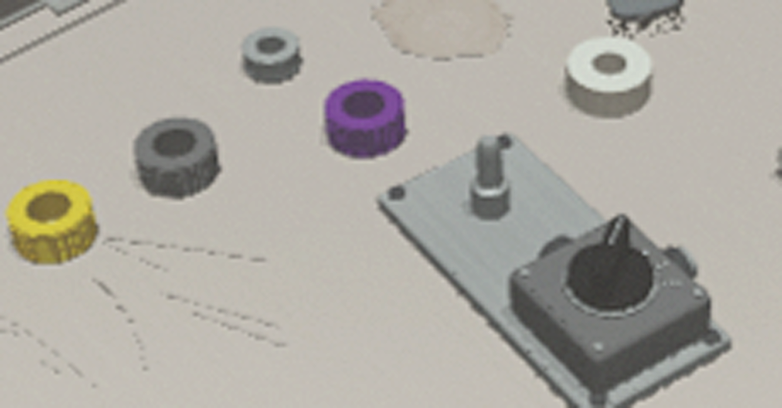

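Crop 1 confirms the choice: the grey ridged ring is at crop (177,155), the smooth steel collar at (271,55), and the spine at (490,180). The two cameras agree to within 2 mm. Next I check the IK for all the poses and the clearance along the first swing.

```bash
cat >> h.py <<'E'
def R(a): return np.array([[-np.sin(a),np.cos(a),0],[np.cos(a),np.sin(a),0],[0,0,-1.]])
T=-0.08
F=np.array([477.8,264.]);C=np.array([594.7,311.3]);S=np.array([605,82.]);D=np.array([595.2,-47.])
E
python3 - <<'E'
from h import *
w=cloud(dict(np.load("top0.npz")));r=np.hypot(w[...,0],w[...,1]);t=np.arctan2(w[...,1],w[...,0])
m=(r>430)&(r<720)&(t>.3)&(t<1.4)
for a in np.arange(.3,1.4,.1):
    k=m&(t>a)&(t<a+.1); print(round(a,1),w[k][:,2].max().round() if k.any() else None,end="; ")
print()
for n,p,z,a in [("F",F,3,np.pi/2),("Sx",S,100,T),("Sx",S,14,T),("C",C,3,0),("D0",D,62,2.2+T),("D1",D,62,.94+T),("D0",D,62,2.2+T-np.pi),("D1",D,62,.94+T-np.pi)]:
    q=inverse_kinematics([*p,z],R(a));q2=inverse_kinematics([*p,z],R(a+np.pi));print(n,q if q is None else q.round(2),None if q2 is None else q2.round(2)[-1])
E
```

```text
0.3 35.0; 0.4 34.0; 0.5 37.0; 0.6 106.0; 0.7 144.0; 0.8 162.0; 0.9 158.0; 1.0 150.0; 1.1 732.0; 1.2 588.0; 1.3 441.0; 
F [-0.58  0.74 -0.05  1.94  0.08  0.46  0.88] -1.61
Sx [-0.55  0.72  0.47  1.76 -0.45  0.77  0.08] 2.03
Sx [-0.46  0.83  0.35  1.78 -0.45  0.61  0.08] 2.48
C [-0.68  0.89  0.18  1.6  -0.22  0.67 -0.4 ] 2.22
D0 [ 0.    0.7  -0.03  1.8   0.03  0.65  2.07] -0.49
D1 [-0.15  0.71  0.19  1.8  -0.2   0.64  1.02] -1.29
D0 [-0.4   0.8   0.58  1.82 -0.63  0.72 -0.49] 2.07
D1 [-0.69  1.16  1.22  1.83 -1.24  1.15 -1.29] 1.02
```

```bash
python3 - <<'E'
from h import *
def st(l): s=read_state();print(l,round(s["time"],1),s["eef_pos"].round(1),round(s["finger_gap"],1),s["ft_force"].round(1),round(s["gripper_force"]),s["qpos"].round(2)[-1])
a=np.pi/4
movep([*F,200],R(a));movel([*F,40],max_speed=250);print(movel([*F,3],max_speed=60,guard=15));st("down")
clamp();st("g1");open_gripper()
b=a+np.pi/2
movel([*F,3],R(b));clamp();st("g2")
movel([*F,110],max_speed=200);st("lift")
c=camera("scene");np.savez("scene1.npz",**c);c2=camera("top");np.savez("top1.npz",**c2)
u,v=map(int,project(c,[*F,110]));cv2.imwrite("pics/held.png",cv2.resize(c["image"][max(v-90,0):v+110,max(u-120,0):u+200],None,fx=2.4,fy=2.4))
E
```

```text
False
down 3.4 [477.8 263.9   3. ] 85.3 [ 0.2 -0.7  0.3] 0 0.33
g1 3.8 [477.9 264.1   3.6] 53.1 [-3.4 -1.6 11.6] 63 0.33
g2 6.3 [477.8 264.1   3.6] 55.0 [-4.6 -2.6 15.8] 60 1.4
lift 7.0 [477.5 263.6 109.1] 54.5 [ 0.   0.2 -0.9] 63 1.47
```

View pics/held.png

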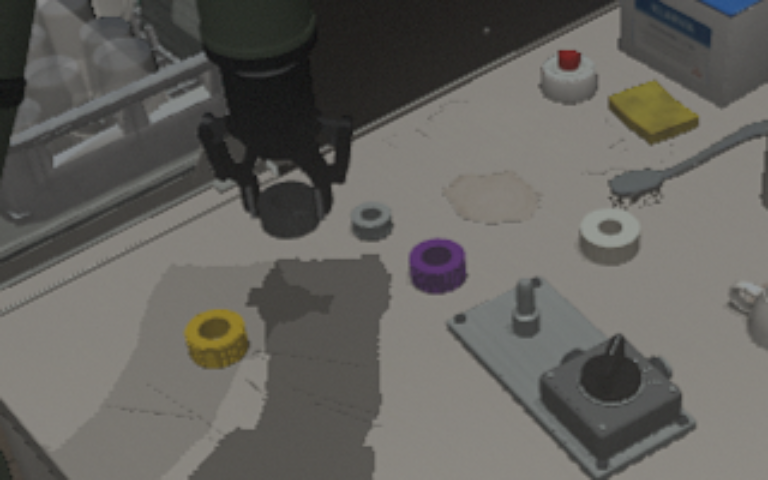

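The grey ring is in the gripper, held crop (288,208); the stand is clear at (570,370). Next I thread the ring with guarded descents, searching sideways if it catches on the step.

```bash
cat >> h.py <<'E'
def st(l): s=read_state();print(l,round(s["time"],1),s["eef_pos"].round(1),round(s["finger_gap"],1),s["ft_force"].round(1),round(s["gripper_force"]))
def thread(xy,a,ztop,zhome,g=12):
    """guarded descent; on early contact back off 2 mm and try the next offset"""
    xy=np.array(xy,float)
    offs=[(0,0)]+[(r*np.cos(t),r*np.sin(t)) for r,n in((1.5,6),(3,8)) for t in np.arange(n)*2*np.pi/n]
    for o in offs:
        p=xy+o; z=read_state()["eef_pos"][2]
        movel([*p,z],R(a),max_speed=60)
        hit=movel([*p,zhome],max_speed=50,guard=g); st(f"try {np.round(o,1)} hit {hit}")
        z=read_state()["eef_pos"][2]
        if not hit or z<zhome+2.5: return p
        movel([*p,z+2],max_speed=60)
E
python3 - <<'E'
from h import *
a=T+np.pi/2*0+0
# nearest equivalent of closing along stand x
q=[inverse_kinematics([*S,120],R(T+k*np.pi)) for k in(0,1)];now=read_state()["qpos"]
k=min((0,1),key=lambda i:9 if q[i] is None else abs(q[i]-now).max());a=T+k*np.pi
movep([*S,120],R(a));st("above")
print(movel([*S,45],max_speed=80,guard=12));st("upper")
p=thread(S,a,0,14.5);print(a,p)
E
```

```text
above 8.1 [604.3  83.3 119.4] 54.7 [ 0.4  0.2 -0.8] 63
False
upper 9.2 [605.3  82.1  45.5] 54.5 [-0.4  0.8 -0.8] 63
try [0 0] hit True 10.0 [604.5  81.9  15.8] 54.4 [-2.8 -1.  11.1] 64
3.061592653589793 [605.  82.]
```

```bash
python3 - <<'E'
from h import *
open_gripper();st("open");p=read_state()["eef_pos"][:2]
movel([*S,130],max_speed=200)
a=np.pi
movep([*C,130],R(a));movel([*C,40],max_speed=200)
cs={n:camera(n) for n in("top","scene")}
for n,c in cs.items():
    w=cloud(c);q=w[near(w,S,38,33,44)];(x,y),r=cv2.minEnclosingCircle(q[:,:2].astype(np.float32))
    q2=w[near(w,S,25,60,80)]
    print(n,len(q),q.mean(0).round(1),q[:,2].std().round(1),(round(x,1),round(y,1),round(r,1)),"tip",q2.mean(0).round(1))
c=cs["scene"];u,v=map(int,project(c,[*S,40]));cv2.imwrite("pics/placed.png",cv2.resize(c["image"][v-75:v+75,u-120:u+80],None,fx=4,fy=4))
E
```

```text
open 10.4 [604.2  81.8  15.4] 85.4 [-0.3  0.1  0.2] 0
top 32 [624.5  95.1  39.1] 2.3 (623.0, 93.5, 17.5) tip [nan nan nan]
scene 298 [600.2  79.2  38.1] 2.3 (603.3, 82.3, 29.0) tip [603.1  79.9  68.4]<stdin>:10: RuntimeWarning: Mean of empty slice.
  ret = um.true_divide(
```

View pics/placed.png

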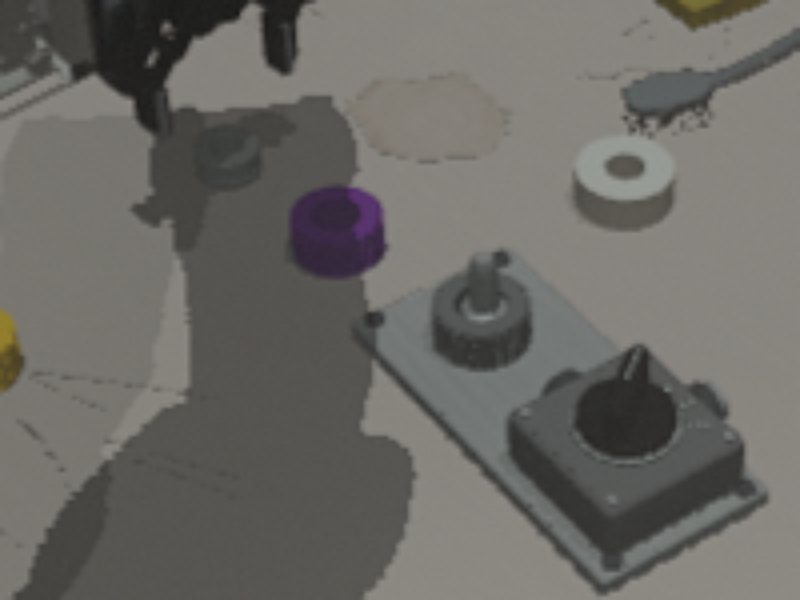

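The ring lies flat on the plate at placed (482,325), with its top at z=38 as expected. Now the collar, with the open fingers already above it at (228,155).

```bash
python3 - <<'E'
from h import *
a=3*np.pi/4
movel([*C,40],R(a));print(movel([*C,5],max_speed=60,guard=15));st("down")
clamp();st("g1");open_gripper()
b=a+np.pi/2 if inverse_kinematics([*C,5],R(a+np.pi/2)) is not None and abs(inverse_kinematics([*C,5],R(a+np.pi/2))[-1])<2.3 else a-np.pi/2
movel([*C,5],R(b));clamp();st("g2")
movel([*C,130],max_speed=200);st("lift")
P=np.array([604.2,82.])
q=[inverse_kinematics([*P,130],R(T+k*np.pi)) for k in(0,1)];now=read_state()["qpos"]
k=min((0,1),key=lambda i:9 if q[i] is None else abs(q[i]-now).max());a=T+k*np.pi
movep([*P,130],R(a));movel([*P,85],max_speed=100,guard=12);st("above")
p=thread(P,a,0,42);print(a,p)
E
```

```text
False
down 14.4 [594.8 311.4   5.1] 85.5 [0.5 0.  0.5] 0
g1 14.9 [594.9 311.4   5.7] 39.1 [-1.9 -2.2  8.8] 61Traceback (most recent call last):
  File "<stdin>", line 6, in <module>
workcell.PlanningError: the arm cannot follow that straight line within its joint ranges
```

```bash
python3 - <<'E'
from h import *
print(read_state()["qpos"].round(2),read_state()["finger_gap"])
for d in(-np.pi/2,np.pi/2):
    q=inverse_kinematics([*C,5],R(3*np.pi/4+d));print(d,None if q is None else q.round(2))
for b in np.arange(0,np.pi,.3):
  for k in (0,-1):
    q=inverse_kinematics([*C,5],R(b+k*np.pi));print(round(b+k*np.pi,2),None if q is None else q[-1].round(2),end="; ")
E
```

```text
[-0.37  0.89 -0.32  1.58  0.38  0.73  1.49] 85.21948598282071
-1.5707963267948966 [-0.6   0.87  0.05  1.6  -0.07  0.67  0.27]
1.5707963267948966 [-1.11  1.18  1.    1.63 -1.15  1.03 -2.08]
0.0 -0.32; -3.14 2.13; 0.3 -0.1; -2.84 2.38; 0.6 0.13; -2.54 2.44; 0.9 0.36; -2.24 -1.96; 1.2 0.58; -1.94 -1.66; 1.5 0.82; -1.64 -1.36; 1.8 1.05; -1.34 -1.06; 2.1 1.29; -1.04 -0.76; 2.4 1.53; -0.74 -0.88; 2.7 1.77; -0.44 -0.66; 3.0 2.01; -0.14 -0.43;
```

```bash
python3 - <<'E'
from h import *
movel([*C,5],R(np.pi/4));clamp();st("g2")
movel([*C,130],max_speed=200);st("lift")
P=np.array([604.2,82.])
q=[inverse_kinematics([*P,130],R(T+k*np.pi)) for k in(0,1)];now=read_state()["qpos"]
k=min((0,1),key=lambda i:9 if q[i] is None else abs(q[i]-now).max());a=T+k*np.pi
movep([*P,130],R(a));movel([*P,85],max_speed=100,guard=12);st("above")
p=thread(P,a,0,42);print(a,p)
E
```

```text
g2 17.7 [594.8 311.3   5.6] 39.9 [-2.7 -0.7  8.9] 59
lift 18.5 [594.1 311.1 128.8] 39.7 [-0.8 -0.1 -2.6] 61
above 20.0 [604.3  82.2  85.1] 39.7 [ 0.8 -0.2 -0.8] 61
try [0 0] hit True 21.0 [604.   81.8  43.6] 39.8 [-2.2 -0.5 10.6] 62
-0.08 [604.2  82. ]
```

```bash
python3 - <<'E'
from h import *
open_gripper();movel([604.2,82.,150],max_speed=200);st("up")
movep([480,-20,200],R(np.pi/2))
cs={n:camera(n) for n in("top","scene")}
P=np.array([604,82.])
for n,c in cs.items():
    w=cloud(c);q=w[near(w,P,26,53,63)];print(n,"collar top",len(q),q.mean(0).round(1),"ring top",w[near(w,P,29,34,44)].mean(0).round(1))
    q=w[near(w,D,34,74,92)].copy()
    if len(q)>5:
        r=cv2.minAreaRect(q[:,:2].astype(np.float32));v=cv2.fitLine(q[:,:2].astype(np.float32),cv2.DIST_L2,0,.01,.01).ravel()
        print("bar",len(q),q.mean(0).round(1),np.round(r[0],1),np.round(r[1],1),"ang",np.arctan2(v[1],v[0]).round(2))
    q=w[near(w,D,80,44,53)];r=cv2.minAreaRect(q[:,:2].astype(np.float32));print("box",np.round(r[0],1),np.round(r[1],1),r[2])
    q=w[near(w,(600,17.5),150,8,16)];r=cv2.minAreaRect(q[:,:2].astype(np.float32));print("plate",np.round(r[0],1),np.round(r[1],1),r[2])
    if n=="scene":
        u,v=map(int,project(c,[600,17,40]));cv2.imwrite("pics/both.png",cv2.resize(c["image"][v-60:v+60,u-80:u+80],None,fx=5,fy=5,interpolation=cv2.INTER_CUBIC))
E
```

```text
up 22.2 [603.8  82.1 149.5] 85.0 [ 0.2 -0.3  0.3] 0
top collar top 152 [602.9  83.6  58.2] ring top [599.1  82.2  39.2]
box [0. 0.] [0. 0.] 0.0
plate [631.4  59.7] [193.1 274. ] 58.324214935302734
scene collar top 48 [594.2  88.7  57.7] ring top [595.5  72.4  38.6]
bar 143 [585.8 -50.3  83. ] [589.2 -47.8] [54.2 13. ] ang 0.51
box [594.4 -44.7] [ 98.8 101.6] 82.97097778320312
plate [597.2  18.3] [243.2 114.5] 83.15731048583984
```

View pics/both.png

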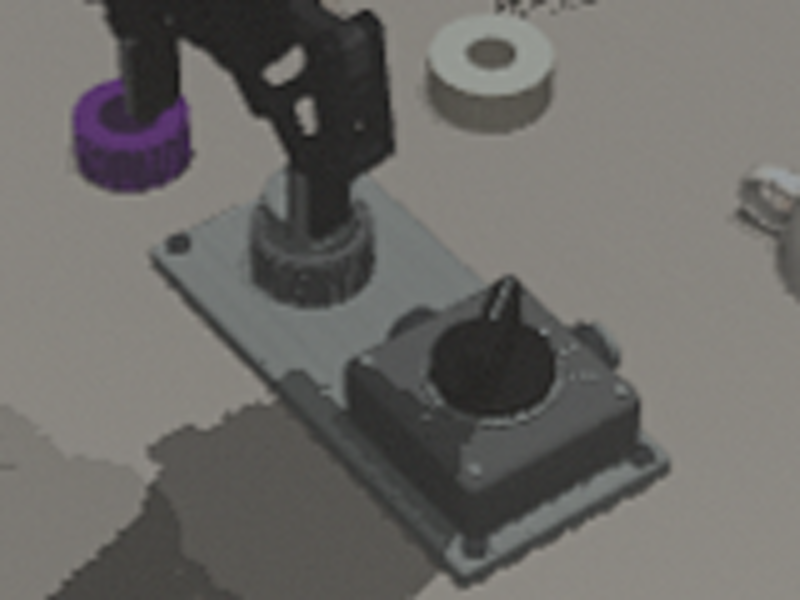

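Both parts are home: the ring's top is at z=38.5 and the collar's at z=58, seen at both (312,240). The dial bar runs at 0.51 rad, so the stand's yaw is -0.12. That puts the dial axis at (588.7, -47.5), and the spine-based estimate agrees.

```bash
python3 - <<'E'
from h import *
D=np.array([588.7,-47.5]);a0=.51+np.pi/2
movep([*D,170],R(a0));print(movel([*D,66],max_speed=120,guard=12));st("down");print(read_state()["qpos"].round(2))
clamp();st("grip")
def yaw(): r=read_state()["tool_rot"];return np.arctan2(r[1,1],r[0,1])
y0=yaw();print("yaw",y0.round(3),read_state()["torque"].round(3))
for d in np.r_[np.arange(.14,1.27,.14),1.29]:
    movel([*D,66],R(a0-d));s=read_state();print(round(d,2),round(y0-yaw(),3),s["torque"].round(3)[2],s["ft_force"].round(1),round(s["finger_gap"],1),round(s["time"],1))
c=camera("scene");u,v=map(int,project(c,[590,-30,60]));cv2.imwrite("pics/dial.png",cv2.resize(c["image"][v-60:v+60,u-80:u+80],None,fx=5,fy=5,interpolation=cv2.INTER_CUBIC))
E
```

```text
False
down 25.3 [589.1 -47.5  66.7] 85.1 [-0.2 -0.2  0.2] 0
[ 0.1   0.69 -0.17  1.81  0.17  0.66  1.91]
grip 26.0 [589.3 -48.5  66.4] 12.0 [ 1.3 -5.9  5.1] 60
yaw 2.08 [-1.184 -0.389  0.109]
0.14 0.14 0.122 [ 1.3 -5.   4.3] 11.7 26.3
0.28 0.28 0.102 [ 0.7 -3.8  5.2] 11.6 26.6
0.42 0.419 0.043 [ 0.4 -3.3  6.1] 11.7 26.9
0.56 0.559 0.196 [ 1.7 -2.   6.4] 11.8 27.2
0.7 0.699 0.176 [ 0.3 -0.6  5.5] 11.3 27.4
0.84 0.838 0.177 [1.1 0.4 6. ] 11.4 27.7
0.98 0.977 0.166 [1.7 1.7 5.7] 11.6 28.0
1.12 1.115 0.195 [3.  3.7 5.8] 11.8 28.3
1.26 1.255 0.216 [3.8 4.  5. ] 11.7 28.6
1.29 1.285 0.262 [3.9 4.1 3.4] 11.4 28.9
```

View pics/dial.png

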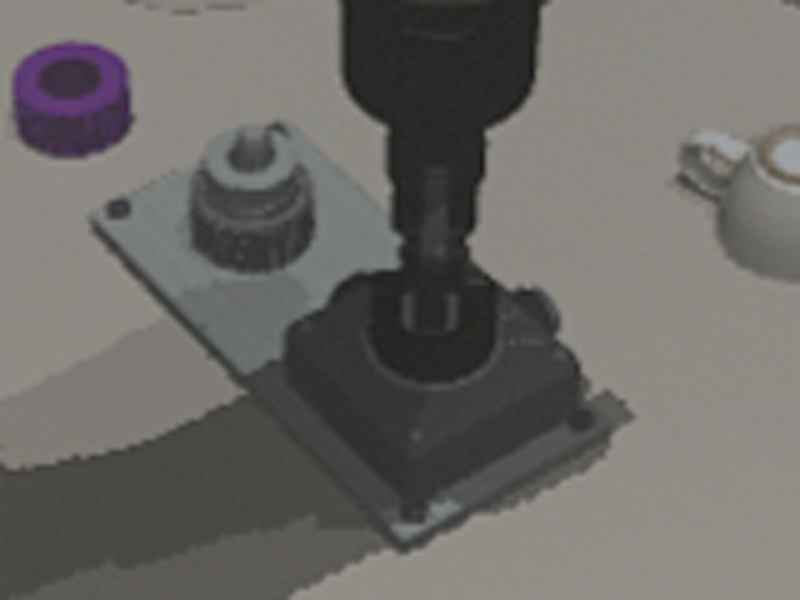

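```bash
python3 - <<'E'
from h import *
D=np.array([588.7,-47.5]);a0=.51+np.pi/2
for d in(1.29,1.31):
    movel([*D,66],R(a0-d),max_speed=20);wait(.5)
    print(d,[(read_state()["torque"][2].round(3),wait(.2))[0] for _ in range(3)])
st("end")
w=cloud(camera("scene"));q=w[near(w,D,60,72,90)]
c=camera("top");w=cloud(c);q=w[near(w,(588.7,-47.5),36,70,90)];print("bar top view",len(q),q.mean(0).round(1) if len(q) else "")
w=cloud(camera("scene"));print("collar",w[near(w,(604,82),24,53,64)].mean(0).round(1))
E
```

```text
1.29 [np.float64(0.277), np.float64(0.185), np.float64(0.238)]
1.31 [np.float64(0.302), np.float64(0.222), np.float64(0.238)]
end 31.6 [589.7 -46.5  66.4] 11.8 [4.3 4.2 4.4] 60
bar top view 0 
collar [599.9  79.4  58. ]
```

```bash
python3 -c "
from workcell import *
print(finish_job())"
```

```text
the job is handed in; nothing more can be done
None
```

The job is handed in: the filter ring and then the collar are home on the spine, and the gripper is holding the dial at about 1.3 rad, at the third click. That angle comes from the tool's rotation and a steady spring torque of about 0.24 N m, because the gripper hid the pointer from both cameras.

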